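# Serve a macaron with tongs from the revolving stand

### The job

First turn the revolving pastry stand clockwise by its brass peg until it comes up against its stop, so that the pink macaron is at the serving mark. Then pick up the sprung tongs, close their jaws on the pink macaron and lift it well clear, about 10 cm above the stand, and finish holding it there still in the tongs. Never touch the pink macaron with the gripper itself, and leave the other macarons in their places on the stand and the bell, timer and jar where they are.

Things in the scene. Friction and masses are not known exactly. Their poses are not given: they have to be found in the camera images.
- pastry_stand: fixed foot of the revolving stand, white, 120 mm across; origin on its axis, at the counter (z up). It carries a round marble plate, 250 mm across, 14 mm thick, its flat top 50 mm above the counter, on a vertical bearing. A low brass finial (20 mm wide, 17 mm above the plate) stands in the plate's middle.
- turntable (a joint): how far the plate has been turned clockwise (seen from above) about its vertical axis, rad: 0 at the start, 1.25 at the solid stop, where the pink macaron is at the serving mark. Light friction holds it where it is left (under 1 N at the peg); nothing springs back.
- serving_mark (a point): top of the fixed brass pointer (14 mm wide, 42 mm high, so below the plate's top) just outside the plate's rim, 138 mm from the axis, on the robot's side
- turntable_mid (a point): centre of the plate's top face, on the axis, 50 mm above the counter; the frame turns with the plate
- turntable_peg (a point): upright round brass peg on the plate, 14 mm in diameter, 38 mm tall above the plate, 108 mm from the axis; the point is 26 mm above the plate, 12 mm below the peg's top, and moves with the plate. At the stop the peg stands 70 degrees clockwise (from above) of the pink macaron.
- macaron_pink: pink macaron, loose on the plate, round, 45 mm in diameter, 25 mm tall, 30 g, sides upright; lies flat about 75 mm from the axis; origin at the centre of its underside
- pink_mid (a point): centre of the pink macaron, 12.5 mm above its underside
- macaron_green: green macaron, same size, loose on the plate a quarter turn from the pink one; stays where it lies on the plate; origin at the centre of its underside
- macaron_yellow: yellow macaron, same size, loose on the plate across from the pink one; stays where it lies on the plate; origin at the centre of its underside
- spot_green (a point): the place on the plate's top where the green macaron belongs; turns with the plate
- spot_yellow (a point): the place on the plate's top where the yellow macaron belongs; turns with the plate
- tongs: sprung tongs on the counter, 230 mm long, 22 mm high, 100 g: steel, two upright white grips, two upright teal jaw pads (36 mm long, 20 mm high). Origin under the middle of the grips; z up, x along the tongs toward the jaws. They reach 130 mm behind the origin and 103 mm ahead. Open at rest: 60 mm wide over the grips at the origin, 72 mm between the jaw pads.
- tongs_grip (a point): middle of the grips, 11 mm above the tongs' underside: grip here, across the tongs (along their y). The white grips are 74 mm long, 22 mm high. The tongs balance here; the grips are parallel at tongs_left 0.035. The cash register (0.27 m tall, fixed) stands beyond the tongs on the far left, its front about 60 mm or more past the grips.
- tongs_mouth (a point): middle between the jaw pads, 85 mm ahead of tongs_grip along the tongs' x, 11 mm above the underside (pads from 1 to 21 mm)
- tongs_left (a joint): closing angle of the left arm (rad): 0 open at rest, up to 0.2; the right arm always moves by the same angle. At 0.07 the arms are parallel: 46 mm over the grips, 46 mm between the jaw pads (closing on a macaron). The spring asks about 8 N on each grip to start closing and 14 N at 0.07, and opens the tongs again when let go.
- counter_bell: bystander: silver counter bell, 82 mm across, 58 mm tall; origin at the centre of its underside
- egg_timer: bystander: red and white kitchen timer, 63 mm across, 52 mm tall; origin at the centre of its underside
- honey_jar: bystander: amber preserve jar with red lid, 57 mm across, 77 mm tall; origin at the centre of its underside

How it is judged:
By the outcome, as a careful person would: the job done as asked, in the order asked, and still so for the second after the job is handed in, while the arm keeps its last pose, push and grip.
It also fails if it takes over 64 s, if anything falls off the work surface, if the arm or the gripper's body presses on something with over 40 N, if the wrist force passes 120 N, or if a joint passes its speed limit or range.

### The arm

A 7-joint arm with a two-finger parallel gripper is mounted at the origin on a cart in front of the work surface, level with it; the furniture and walls round the work are solid. World frame = base frame: x ahead of the robot, y to its left, z up, the work surface at z = 0. Lengths are in m, angles in rad, forces in N, time in s.
With the tool pointing down it reaches from about 0.35 to 0.9 m from the base axis. Payload 7.2 kg.
Tool frame: the origin (TCP) lies at the very end of the fingers, on their centre line; the grasp point (between the pads) lies 19 mm behind it; z points along the fingers, y is the line along which they close (so a half turn about z gives the same grasp; the last joint's range is limited). The gripper opens to 88 mm and grips with 3 to 60 N. Pads are 20 mm wide; open, the fingers measure 115 mm over their backs; the gripper's body (75 mm by 178 mm) begins 61 mm behind the grasp point.
Start: joints at [-1.195, 0.411, -0.013, 1.596, 0.006, 1.134, -0.082], TCP at [0.268, 0.564, 0.223] pointing down, gripper open.
Joint ranges: [-2.95, 2.95], [-0.29, 1.99], [-1.47, 1.44], [0.14, 2.54], [-1.03, 4.17], [0.13, 1.85], [-2.86, 2.86]. Speed limits (rad/s): [2.39, 2.39, 3.01, 3.01, 3.14, 3.14, 3.14].

### API

Orientations are given as a 3x3 rotation matrix whose columns are the frame's x, y, z axes.
In Python, from bench import read_state, get_image, camera_model, hand_in gives the robot as it stands.
- The arm moves only by the tool arm_command, never from a script. Its argument "series" is a list of rows, each a list of 6 numbers: the shift along the tool's x, y, z in mm, then the turn, a rotation vector about the tool's x, y, z in degrees. In form: [[dx, dy, dz, rx, ry, rz], ...]. A call has 1 to 5 rows; each row is the pose to reach, as a shift and turn from the pose commanded when the call began, along the tool's axes at that moment; what a row does not reach only later rows make up. A row lasts 1/8 s, in which the tool goes at most 62.5 mm and 10.7 degrees, less where a joint would pass 70% of its speed; a pose out of reach is approached as far as the arm can. A call with a gripper value outside its range is refused whole. "hand" is the opening, from -1 (shut) to 1 (fully open), set as the call begins (left out, the last holds). The fingers move at their own pace and stop on an object; "grip_force" is the grip in N (left out, the last holds). Time passes only in rows, so rows that repeat a pose let the fingers close. It gives the time, the measured TCP pose, the force, the opening and the grip force at its end, in the units of the state.
- read_state(): the state, without advancing time (a new reading comes with each control period).
- get_image(name): name is "scene" or "top" or "wrist"; returns the picture (420x560x3 uint8, red, green, blue); there is no depth.
- camera_model(name): a dict with "fx", "fy", "cx", "cy" (pixels), "rvec" (rotation vector, rad) and "tvec" (3), from world to camera coordinates, as OpenCV has them; the wrist camera has in their place "hand_eye" (4x4, takes a point from camera to tool coordinates, whose origin is the TCP and whose axes are the flange's). Camera axes: x right, y down, z forward; pixel columns grow to the right and rows downward; lengths in m; the calibration is good to about 2 mm. A picture is of the moment at which its call begins: read the wrist's pose just before it. camera_model takes no time and is no camera call.
- hand_in(): hands the job in; it is judged then, once.
The state is a dict: "time": time; "joint_positions": joint angles; "qvel": joint speeds; "effort": joint torques, N m; "position": TCP position; "tool_rot": TCP orientation; "ft_force": force on the tool from outside, world axes, zero at the start; "ft_torque": the same for the moment, N m; "grip_width": finger opening in m; "grasp_force": force on a finger pad.
Only numpy, scipy, OpenCV 4.12 (cv2) and the standard library are available. Lean on these libraries where they do the work, as an engineer would, in place of code of your own. Each camera call takes 0.05 s, during which the arm holds its last target. There are 200 camera calls.

## Working session

There is one attempt and no reset: what is moved stays moved. The work goes in short steps, Python scripts to look and compute and a tool call to move; the robot and the scene stay as the last step left them, time stands still between calls to the robot, and variables do not carry over. Pictures are saved under pics/ and viewed, at most 10 in all, crops included, and the job is handed in when it is done.

Besides the shell and the picture viewer there is one more tool, called after "Call:" as name(argument=value, ...) on one line, values as JSON. arm_command: Moves the arm, as the interface text tells. Its arguments: {"type":"object","properties":{"series":{"type":"array","items":{"type":"array","items":{"type":"number"}}},"hand":{"type":"number"},"grip_force":{"type":"number"}},"required":["series"]}

```bash
mkdir -p pics; ls; cat > h.py <<'E'
import numpy as np, cv2
from bench import read_state, get_image, camera_model, hand_in
def cam(n):
    m=camera_model(n); K=np.array([[m['fx'],0,m['cx']],[0,m['fy'],m['cy']],[0,0,1.]])
    if 'rvec' in m:
        R=cv2.Rodrigues(np.array(m['rvec'],float))[0]; t=np.array(m['tvec'],float).ravel()
        return K,R,t
    s=read_state(); T=np.eye(4); T[:3,:3]=s['tool_rot']; T[:3,3]=s['position']
    W=T@np.array(m['hand_eye']); R=W[:3,:3].T; return K,R,-R@W[:3,3]
def ray(c,uv,z):
    K,R,t=c; d=R.T@np.linalg.inv(K)@np.array([uv[0],uv[1],1.]); o=-R.T@t
    return o+d*(z-o[2])/d[2]
def proj(c,p):
    K,R,t=c; q=K@(R@np.array(p,float)+t); return q[:2]/q[2]
def tool(v):  # world shift (m) -> tool mm
    return np.round(np.array(read_state()['tool_rot']).T@np.array(v)*1000,1)
E
python3 - <<'E'
from h import *
s=read_state(); print(s['time'],s['position'],np.round(s['tool_rot'],3).tolist())
for n in('top','scene','wrist'):
    c=cam(n); print(n,-c[1].T@c[2],c[1][2]); im=get_image(n); cv2.imwrite(f'pics/{n}0.png',im[:,:,::-1])
a=cv2.imread('pics/top0.png');b=cv2.imread('pics/scene0.png')
E
```

```text
pics
0.0 [0.2681804  0.56398903 0.22180771] [[-0.903, 0.429, -0.001], [0.429, 0.903, -0.001], [-0.0, -0.002, -1.0]]
top [ 0.32846027 -0.04296569  1.26150212] [ 0.18524083 -0.00742543 -0.9826651 ]
scene [ 0.25136104 -0.63603188  0.76452603] [ 0.30911049  0.60896211 -0.73049015]
wrist [0.19935703 0.59545101 0.38374444] [ 0.24856959 -0.12011602 -0.9611375 ]
```

View pics/top0.png

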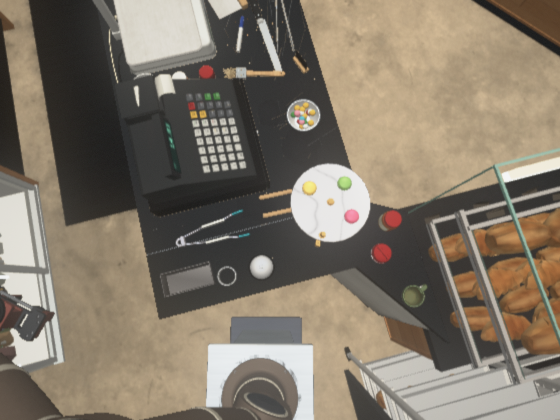

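View pics/scene0.png

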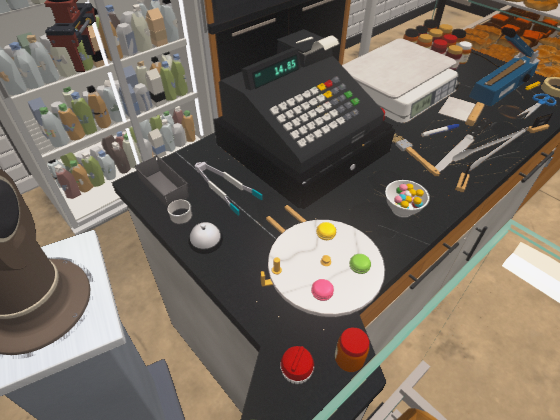

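Top view: plate at about (330,203), pink (351,216), peg and pointer near (321,238), tongs from (181,241) to the teal jaws (237,213)/(240,236), register above the tongs, bell (261,267), timer and jar at right. The scene view agrees: peg (277,265), pointer (265,280).

```bash
cat > m.py <<'E'
from h import *
def blobs(im,lo,hi,roi,amin=6):
    h=cv2.cvtColor(im,cv2.COLOR_BGR2HSV); m=cv2.inRange(h,lo,hi); k=np.zeros_like(m); x0,y0,x1,y1=roi; k[y0:y1,x0:x1]=255; m&=k
    n,l,st,c=cv2.connectedComponentsWithStats(m)
    return [(c[i],st[i,4],st[i,:4]) for i in range(1,n) if st[i,4]>=amin],m
if __name__=='__main__':
    for n,R in(('top',dict(plate=(285,155,375,245),jaws=(170,200,260,260))),('scene',dict(plate=(255,210,390,315),jaws=(190,155,275,220)))):
        im=cv2.imread(f'pics/{n}0.png'); c=cam(n)
        b,m=blobs(im,(0,0,150),(180,60,255),R['plate'],300)
        cs=max(cv2.findContours(m,0,2)[0],key=cv2.contourArea)
        e=cv2.fitEllipse(cv2.convexHull(cs)); print(n,'plate',e,ray(c,e[0],.05))
        for nm,lo,hi,z in(('pink',(160,100,120),(178,255,255),.065),('green',(35,120,100),(60,255,255),.065),('yellow',(22,150,120),(33,255,255),.065),('brass',(8,120,80),(21,255,255),.067)):
            for q,a,s in blobs(im,lo,hi,R['plate'],4)[0]: print(nm,q.round(1),a,s,ray(c,q,z).round(4))
        for q,a,s in blobs(im,(80,80,60),(100,255,255),R['jaws'],4)[0]: print('teal',q.round(1),a,s,ray(c,q,.012).round(4))
        for q,a,s in blobs(im,(0,0,150),(180,70,255),R['jaws'],4)[0]: print('white',q.round(1),a,s,ray(c,q,.012).round(4))
    r=(285,150,375,250); a=cv2.imread('pics/top0.png')[205:250,300:350]; b=cv2.imread('pics/scene0.png')[245:295,250:300]
    t=cv2.imread('pics/top0.png')[200:260,165:255]
    f=lambda i,w:cv2.resize(i,None,fx=w,fy=w,interpolation=cv2.INTER_CUBIC)
    A=f(a,6);B=f(b,6);T=f(t,6); H=np.zeros((600,800,3),np.uint8)
    A=A[:270];H[:240,:300]=A[:240];H[:240,300:600]=B[:240];H[240:600,:540]=T
    cv2.imwrite('pics/z0.png',H)
E
python3 m.py
```

```text
top plate ((330.1093444824219, 202.23593139648438), (78.26851654052734, 80.22718048095703), 107.5294418334961) [ 0.58281739 -0.21585796  0.05      ]
pink [351.3 216.6] 115 [345 211  14  12] [ 0.5352 -0.2776  0.065 ]
brass [308.  191.9] 14 [303 189  12   5] [ 0.6113 -0.1457  0.067 ]
brass [317.8 243. ] 6 [317 242   3   3] [ 0.4535 -0.174   0.067 ]
teal [236.9 212. ] 36 [232 209  11   7] [0.5569 0.0772 0.012 ]
teal [243.8 234.9] 32 [239 233  11   5] [0.4834 0.0536 0.012 ]
white [212.8 222.5] 63 [201 217  25  11] [0.5223 0.1528 0.012 ]
white [180.3 241.2] 57 [176 236   9  11] [0.4621 0.253  0.012 ]
white [217. 239.] 57 [206 236  24   8] [0.4697 0.1378 0.012 ]
white [234.2 236.6] 9 [232 236   5   2] [0.4779 0.0838 0.012 ]
white [188.  243.5] 6 [187 243   3   2] [0.455  0.2284 0.012 ]
white [196.8 242.5] 6 [195 242   4   2] [0.4584 0.2008 0.012 ]
white [257.1 257.9] 17 [254 256   6   4] [0.4114 0.0106 0.012 ]
scene plate ((326.0492248535156, 266.6563720703125), (93.83662414550781, 117.28733825683594), 101.92123413085938) [ 0.57795838 -0.225459    0.05      ]
pink [322.2 289.3] 365 [312 27
[... 589 characters left out ...]
 260.3] 84 [321 255  10  11] [ 0.5779 -0.221   0.067 ]
brass [276.3 266.9] 96 [272 258  10  16] [ 0.4776 -0.1893  0.067 ]
brass [264.7 279.8] 88 [261 271  12  15] [ 0.4422 -0.2073  0.067 ]
brass [378.3 304.3] 351 [360 288  30  27] [ 0.6138 -0.3564  0.067 ]
teal [256.9 194. ] 74 [252 189  11  11] [0.5552 0.0775 0.012 ]
teal [234.3 208.7] 70 [230 203  10  13] [0.4813 0.0548 0.012 ]
white [199.9 165. ] 50 [195 162  12  11] [0.4608 0.2562 0.012 ]
white [232.7 178.2] 45 [222 172  22  14] [0.5221 0.1634 0.012 ]
white [204.5 175.5] 4 [203 174   4   4] [0.4571 0.2083 0.012 ]
white [216.9 187.9] 50 [207 179  20  20] [0.4696 0.1467 0.012 ]
white [248.5 187.5] 4 [247 187   4   2] [0.5456 0.1102 0.012 ]
```

View pics/z0.png

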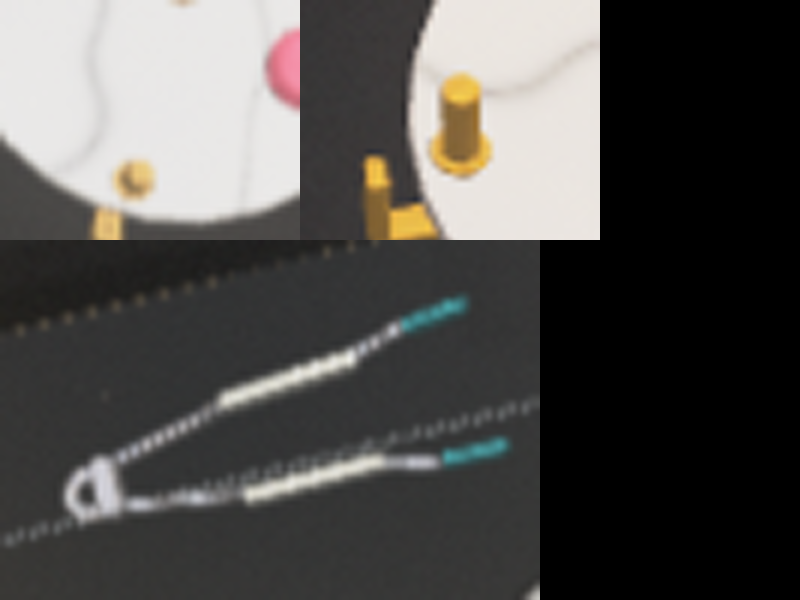

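The crops show the peg top at top-view pixel (322.8,233.7) and scene pixel (276.7,259.5), with the pointer just beyond the rim. The tongs lie with their jaws toward −y, and the register front runs parallel above them.

```bash
python3 - <<'E'
from m import *
from scipy.optimize import least_squares
for n,roi in(('top',(288,158,372,244)),('scene',(266,216,388,314))):
    im=cv2.imread(f'pics/{n}0.png'); c=cam(n)
    m=blobs(im,(0,0,140),(180,70,255),roi)[1]
    cs=cv2.convexHull(max(cv2.findContours(m,0,2)[0],key=cv2.contourArea))[:,0]
    P=np.array([ray(c,q,.05)[:2] for q in cs])
    r=least_squares(lambda v:np.hypot(*(P-v[:2]).T)-v[2],[.58,-.22,.125],loss='soft_l1',f_scale=.002).x; print(n,r)
    g=blobs(im,(38,80,80),(65,255,255),roi)[0]; print([(q.round(1),a,ray(c,q,.068).round(4)) for q,a,s in g if a>30])
pt=[322.8,233.7];ps=[276.7,259.5]
print('peg',ray(cam('top'),pt,.088),ray(cam('scene'),ps,.088))
for z in(0,.1): print('reg scene',[ray(cam('scene'),q,z).round(3) for q in((315,205),(225,150))])
print('reg top',[ray(cam('top'),q,0).round(3) for q in((255,200),(150,240))], 'spots',ray(cam('scene'),(265,272),.042),ray(cam('top'),(317.8,241),.042))
t=cv2.imread('pics/top0.png')[140:260,120:290]; s=cv2.imread('pics/scene0.png')[120:250,190:340]
cv2.imwrite('pics/z1.png',np.vstack([cv2.resize(t,(400,282)),cv2.resize(s,(400,300))]))
E
```

```text
top [ 0.58522356 -0.2160457   0.12529397]
[(array([344.1, 182.6]), np.int32(128), array([ 0.6417, -0.2578,  0.068 ]))]
scene [ 0.5829647  -0.21499983  0.12447063]
[(array([359.9, 263.2]), np.int32(324), array([ 0.6375, -0.26  ,  0.068 ]))]
peg [ 0.47908341 -0.1868522   0.088     ] [ 0.47981626 -0.18668697  0.088     ]
reg scene [array([ 0.678, -0.016,  0.   ]), array([0.554, 0.302, 0.   ])]
reg scene [array([ 0.622, -0.097,  0.1  ]), array([0.515, 0.18 , 0.1  ])]
reg top [array([0.599, 0.021, 0.   ]), array([0.467, 0.352, 0.   ])] spots [ 0.45825667 -0.1743769   0.042     ] [ 0.46225795 -0.17672452  0.042     ]
```

View pics/z1.png

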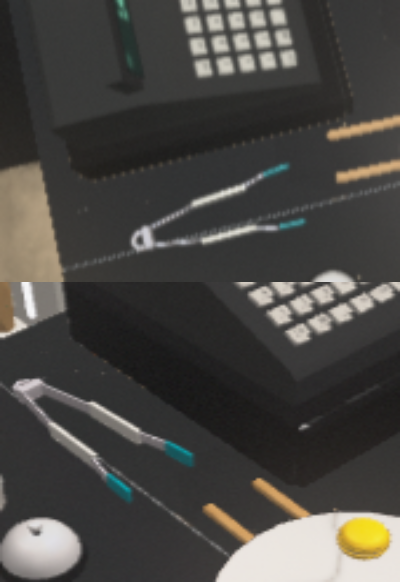

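Register front is about 100 mm from the grip centre. Plate axis ≈ (0.584, −0.2155), peg ≈ (0.479, −0.187) at 164.5°, so the peg ends near 93° and the pink near (0.513, −0.191). Moving now.

Call:
arm_command(series=[[-513, -588, 60, 0, 0, -10], [-513, -588, 60, 0, 0, -10], [-513, -588, 60, 0, 0, -10], [-513, -588, 60, 0, 0, -10], [-513, -588, 60, 0, 0, -10]], hand=-0.3, grip_force=15)

```text
time: 0.78
position: [0.3528, 0.2624, 0.1986]
tool_rot: [[-0.964, 0.266, 0.0], [0.266, 0.964, 0.0], [-0.0, 0.0, -1.0]]
ft_force: [1.5, 0.4, -0.5]
grip_width: 0.0415
grasp_force: 0.0
```

```bash
cat > go.py <<'E'
# usage: go.py x y z yaw_of_tool_y_deg -> tool-frame row from the present pose (tool kept vertical)
import sys; from h import *
from scipy.spatial.transform import Rotation as Ro
s=read_state(); R=np.array(s['tool_rot']); p=np.array(s['position'])
x,y,z,a=map(float,sys.argv[1:5]); a=np.radians(a); Y=np.array([np.cos(a),np.sin(a),0]); Z=np.array([0,0,-1.]); T=np.c_[np.cross(Y,Z),Y,Z]
print('t',round(s['time'],2),'p',p.round(4),'yaw',round(np.degrees(np.arctan2(R[1,1],R[0,1])),1),'w',round(s['grip_width'],4),'gf',round(s['grasp_force'],1),'F',np.round(s['ft_force'],1),'q',np.round(s['joint_positions'],2))
print('row',(R.T@(np.array([x,y,z])-p)*1000).round(1),np.degrees(Ro.from_matrix(R.T@T).as_rotvec()).round(1))
E
python3 go.py .479 -.187 .16 74.5
```

```text
t 0.78 p [0.3528 0.2624 0.1986] yaw 74.6 w 0.0415 gf 0.0 F [ 1.5  0.4 -0.5] q [-0.81  0.12  0.06  2.06 -0.01  0.97  0.56]
row [-241.2 -399.6   38.5] [0.  0.  0.1]
```

Call:
arm_command(series=[[-241, -400, 38, 0, 0, 0], [-241, -400, 38, 0, 0, 0], [-241, -400, 38, 0, 0, 0], [-241, -400, 38, 0, 0, 0], [-241, -400, 38, 0, 0, 0]])

```text
time: 1.4
position: [0.4368, -0.0373, 0.1734]
tool_rot: [[-0.964, 0.266, 0.001], [0.266, 0.964, 0.0], [-0.001, 0.001, -1.0]]
ft_force: [1.3, 0.4, 0.0]
grip_width: 0.0306
grasp_force: 0.0
```

```bash
python3 go.py .479 -.187 .14 74.5
```

```text
t 1.4 p [ 0.4368 -0.0373  0.1734] yaw 74.6 w 0.0306 gf 0.0 F [1.3 0.4 0. ] q [-0.36  0.14  0.37  2.11 -0.07  0.9   1.35]
row [ -80.4 -133.1   33.4] [0.  0.  0.1]
```

Call:
arm_command(series=[[-80, -133, 33, 0, 0, 0], [-80, -133, 33, 0, 0, 0], [-80, -133, 33, 0, 0, 0], [-80, -133, 33, 0, 0, 0]])

```text
time: 1.9
position: [0.4777, -0.1876, 0.1396]
tool_rot: [[-0.963, 0.27, -0.001], [0.27, 0.963, -0.001], [0.001, -0.001, -1.0]]
ft_force: [-0.2, 0.7, 0.2]
grip_width: 0.031
grasp_force: 0.0
```

```bash
python3 go.py .479 -.187 .064 74.5; python3 -c "
from h import *
c=cam('wrist');print(proj(c,(.479,-.187,.088)),proj(c,read_state()['position']))
im=get_image('wrist');cv2.imwrite('pics/w1.png',im[:,:,::-1])"
```

```text
t 1.9 p [ 0.4777 -0.1876  0.1396] yaw 74.3 w 0.031 gf 0.0 F [-0.2  0.7  0.2] q [-0.08  0.33  0.45  1.98 -0.18  0.87  1.76]
row [-1.1  1.1 75.6] [-0.1 -0.1 -0.2]
[285.08745388 230.9814613 ] [284.25077293 258.14030467]
```

View pics/w1.png

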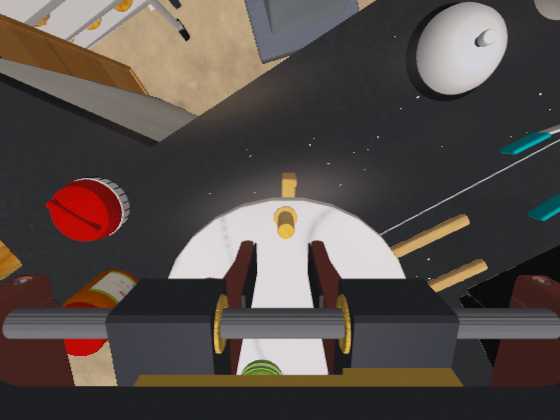

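Wrist view: the peg top at (286,230) agrees with the predicted (285,231), between the finger directions. Descend and turn.

Call:
arm_command(series=[[-1, 1, 40, 0, 0, 0], [-1, 1, 76, 0, 0, 0], [-1, 1, 76, 0, 0, 0]])

```text
time: 2.33
position: [0.4778, -0.1821, 0.0627]
tool_rot: [[-0.964, 0.264, -0.005], [0.264, 0.964, 0.002], [0.005, 0.0, -1.0]]
ft_force: [-0.7, -0.1, 0.2]
grip_width: 0.0312
grasp_force: 0.0
```

Call:
arm_command(series=[[-0.6, 11.3, 0, 0, 0, 6], [-2.4, 22.6, 0, 0, 0, 12], [-5.3, 33.5, 0, 0, 0, 18], [-9.4, 44.1, 0, 0, 0, 24], [-14.5, 54.3, 0, 0, 0, 30]])

```text
time: 2.95
position: [0.5089, -0.1346, 0.0663]
tool_rot: [[-0.7, 0.714, 0.002], [0.714, 0.7, 0.001], [-0.001, 0.002, -1.0]]
ft_force: [-0.6, -0.8, -0.3]
grip_width: 0.0307
grasp_force: 0.3
```

Call:
arm_command(series=[[-0.6, 11.3, 0, 0, 0, 6], [-2.4, 22.6, 0, 0, 0, 12], [-5.3, 33.5, 0, 0, 0, 18], [-9.4, 44.1, 0, 0, 0, 24], [-14.5, 54.3, 0, 0, 0, 30]])

```text
time: 3.58
position: [0.5577, -0.1066, 0.0663]
tool_rot: [[-0.25, 0.968, 0.002], [0.968, 0.25, 0.001], [0.001, 0.002, -1.0]]
ft_force: [-0.9, -0.3, -0.5]
grip_width: 0.0307
grasp_force: 0.3
```

```bash
python3 go.py .584 -.107 .064 5; python3 -c "
from h import *
im=get_image('top');cv2.imwrite('pics/t2.png',im[:,:,::-1]);im=get_image('scene');cv2.imwrite('pics/s2.png',im[:,:,::-1])
import m
for n,roi in(('top',(288,158,372,244)),('scene',(266,216,388,314))):
  for q,a,s in m.blobs(cv2.imread('pics/%s2.png'%n[0]),(160,100,120),(178,255,255),roi,20)[0]: 
    p=ray(cam(n),q,.066)-[.584,-.2155,0];print(n,p,np.degrees(np.arctan2(p[1],p[0])),np.hypot(p[0],p[1]))"
```

```text
t 3.58 p [ 0.5577 -0.1066  0.0663] yaw 14.5 w 0.0307 gf 0.3 F [-0.9 -0.3 -0.5] q [-0.38  0.58  0.67  1.92 -0.49  0.81  0.8 ]
row [-7.  25.3  2.4] [ 0.1 -0.1  9.5]
top [-0.07841063  0.00482293  0.066     ] 176.48024874709228 0.07855881178907317
scene [-0.07962972  0.00632976  0.066     ] 175.45512315380861 0.07988090264382468
```

Call:
arm_command(series=[[-0.3, 7.6, 0, 0, 0, 4], [-1.1, 15.1, 0, 0, 0, 8], [-2.4, 22.6, 0, 0, 0, 12], [-3.7, 28.1, 0, 0, 0, 15], [-4.7, 31.7, 0, 0, 0, 17]])

```text
time: 4.3
position: [0.5867, -0.1041, 0.0652]
tool_rot: [[0.041, 0.999, -0.003], [0.999, -0.041, 0.002], [0.002, -0.003, -1.0]]
ft_force: [-11.6, -0.1, 9.5]
grip_width: 0.0309
grasp_force: 6.3
```

```bash
cat > pk.py <<'E'
import sys,m; from h import *
t=sys.argv[1]; C=np.array([.584,-.2155])
for n,roi in(('top',(288,158,372,244)),('scene',(266,216,388,314))):
  im=get_image(n)[:,:,::-1].copy(); cv2.imwrite(f'pics/{n}{t}.png',im)
  for nm,lo,hi in(('pink',(160,100,120),(178,255,255)),('green',(38,80,80),(65,255,255)),('yellow',(22,150,120),(33,255,255))):
    for q,a,s in m.blobs(im,lo,hi,roi,30)[0]:
      p=ray(cam(n),q,.067)[:2]; d=p-C; print(n,nm,q.round(1),a,p.round(4),'ang',np.degrees(np.arctan2(d[1],d[0])).round(1),'r',np.hypot(*d).round(4))
E
python3 go.py .584 -.107 .064 0; python3 pk.py 3
```

```text
t 4.3 p [ 0.5867 -0.1041  0.0652] yaw -2.4 w 0.0309 gf 6.3 F [-11.6  -0.1   9.5] q [-0.42  0.65  0.73  1.85 -0.56  0.87  0.55]
row [-3.  -2.6  1.2] [-0.2 -0.1 -2.4]
top pink [322.8 224.7] 122 [ 0.5094 -0.1899] ang 161.1 r 0.0789
top green [352.8 207.9] 133 [ 0.562  -0.2827] ang -108.1 r 0.0707
scene pink [289.8 262.7] 315 [ 0.5077 -0.1924] ang 163.2 r 0.0797
scene green [334.2 286.7] 362 [ 0.5591 -0.2844] ang -109.9 r 0.0733
scene yellow [361.2 250.2] 233 [ 0.6604 -0.2322] ang -12.3 r 0.0782
```

The peg is hard on the stop: 11.6 N, and it has gone through about 71°. Back off, lift away, and go to the tongs, keeping clear of the register corner.

Call:
arm_command(series=[[0, -7, 0, 0, 0, 0], [0, -7, -40, 0, 0, 0], [0, -7, -100, 0, 0, 0], [10, -60, -100, 0, 0, 0], [25, -115, -100, 0, 0, -10]], hand=-0.3)

```text
time: 5.03
position: [0.4738, -0.0748, 0.1649]
tool_rot: [[-0.136, 0.991, 0.002], [0.991, 0.136, -0.0], [-0.0, 0.002, -1.0]]
ft_force: [-0.1, 1.1, 0.5]
grip_width: 0.0303
grasp_force: 0.0
```

```bash
python3 go.py .484 .144 .15 17
```

```text
t 5.03 p [ 0.4738 -0.0748  0.1649] yaw 7.8 w 0.0303 gf 0.0 F [-0.1  1.1  0.5] q [-0.67  0.3   0.88  2.05 -0.29  0.92  0.51]
row [215.4  39.8  14.9] [ 0.1  0.  -9.2]
```

Call:
arm_command(series=[[215, 40, 15, 0, 0, -9], [215, 40, 15, 0, 0, -9], [215, 40, 15, 0, 0, -9], [215, 40, 15, 0, 0, -9], [215, 40, 15, 0, 0, -9]], hand=1)

```text
time: 5.65
position: [0.4855, 0.1465, 0.1493]
tool_rot: [[-0.291, 0.957, 0.0], [0.957, 0.291, 0.001], [0.001, 0.0, -1.0]]
ft_force: [0.7, -0.0, -0.4]
grip_width: 0.0776
grasp_force: 0.0
```

```bash
python3 go.py .486 .144 .15 17;  python3 pk.py 4; python3 -c "
from h import *
c=cam('wrist');print([proj(c,p).round(1) for p in ((.5223,.158,.012),(.4697,.142,.012),(.556,.077,.012),(.4824,.054,.012),(.496,.147,.022))])
im=get_image('wrist');cv2.imwrite('pics/w4.png',im[:,:,::-1])"
```

```text
t 5.65 p [0.4855 0.1465 0.1493] yaw 16.9 w 0.0776 gf 0.0 F [ 0.7 -0.  -0.4] q [-1.    0.36  0.76  2.   -0.31  0.9   0.23]
row [-2.5 -0.3 -0.7] [ 0.  -0.  -0.1]
top pink [322.9 224.6] 122 [ 0.5095 -0.1902] ang 161.2 r 0.0787
top green [352.8 207.9] 133 [ 0.562  -0.2827] ang -108.1 r 0.0707
scene pink [289.8 262.7] 315 [ 0.5077 -0.1924] ang 163.2 r 0.0797
scene green [334.2 286.7] 363 [ 0.5591 -0.2844] ang -109.9 r 0.0732
scene yellow [361.2 250.2] 234 [ 0.6604 -0.2321] ang -12.3 r 0.0782
[array([319.8, 197.6]), array([267.9, 197.9]), array([325. , 272.1]), array([257.5, 272.9]), array([293.4, 202.7])]
```

View pics/w4.png

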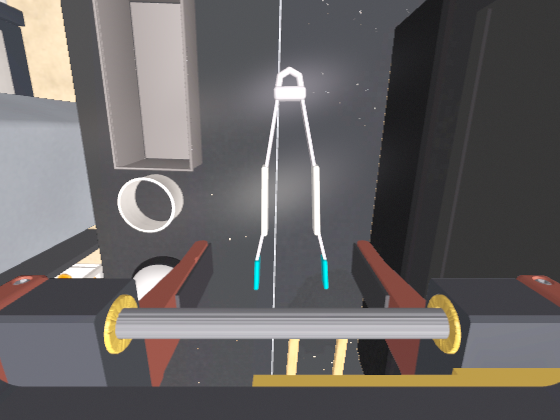

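Wrist view: grips centred at columns 266 and 317, rows 168–234. The jaws' mid is (291,274) and the hinge (290,92), so the tongs line up with the tool's yaw. The register is to the right.

```bash
python3 -c "
from h import *
c=cam('wrist');g=ray(c,(291.5,201),.016);a=ray(c,(290,92),.015);b=ray(c,(291,274),.015);d=b-a
print(g,a,b,np.degrees(np.arctan2(d[1],d[0]))+90,b-85e-3*d/np.linalg.norm(d))
print('register base',[ray(c,q,0) for q in((372,250),(385,160))])"; python3 go.py .487 .147 .004 17
```

```text
[0.49441992 0.14614574 0.016     ] [0.46185822 0.24749404 0.015     ] [0.51896916 0.06433286 0.015     ] 17.31784738711083 [0.49366702 0.14547965 0.015     ]
register base [array([0.60285029, 0.11308853, 0.        ]), array([0.5781459 , 0.21364795, 0.        ])]
t 5.8 p [0.4861 0.1424 0.1497] yaw 16.5 w 0.0866 gf 0.0 F [-0.9  0.3  0.3] q [-0.99  0.36  0.77  2.   -0.31  0.9   0.23]
row [  4.1   2.1 145.7] [ 0.  -0.  -0.5]
```

Call:
arm_command(series=[[1, 1, 50, 0, 0, 0], [1, 1, 100, 0, 0, 0], [1, 1, 130, 0, 0, 0], [1, 1, 145, 0, 0, 0], [1, 1, 145, 0, 0, 0]])

```text
time: 6.42
position: [0.4868, 0.1438, 0.0043]
tool_rot: [[-0.284, 0.959, -0.001], [0.959, 0.284, -0.001], [-0.0, -0.001, -1.0]]
ft_force: [-0.2, -0.1, -0.0]
grip_width: 0.0878
grasp_force: 0.0
```

Call:
arm_command(series=[[0, 0, 1, 0, 0, 0], [0, 0, 1, 0, 0, 0], [0, 0, 1, 0, 0, 0], [0, 0, 1, 0, 0, 0], [0, 0, 1, 0, 0, 0]], hand=0.2, grip_force=20)

```text
time: 7.05
position: [0.4882, 0.1452, 0.0042]
tool_rot: [[-0.286, 0.958, 0.003], [0.958, 0.286, 0.001], [0.0, 0.003, -1.0]]
ft_force: [1.3, -0.1, 5.7]
grip_width: 0.0531
grasp_force: 12.8
```

Call:
arm_command(series=[[0, 0, 0, 0, 0, 0], [0, 0, 0, 0, 0, 0]])

```text
time: 7.3
position: [0.4882, 0.1453, 0.0042]
tool_rot: [[-0.286, 0.958, 0.003], [0.958, 0.286, 0.001], [0.0, 0.003, -1.0]]
ft_force: [1.5, -0.2, 6.5]
grip_width: 0.0528
grasp_force: 12.9
```

```bash
python3 go.py .487 .144 .004 17; python3 -c "
from h import *
im=get_image('wrist');cv2.imwrite('pics/w5.png',im[:,:,::-1])"
```

```text
t 7.3 p [0.4882 0.1453 0.0042] yaw 16.6 w 0.0528 gf 12.9 F [ 1.5 -0.2  6.5] q [-0.82  0.59  0.58  2.09 -0.55  0.61  0.43]
row [-0.9 -1.5  0.2] [ 0.2 -0.  -0.4]
```

View pics/w5.png

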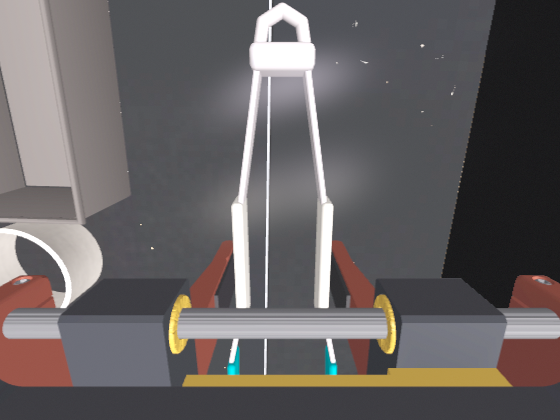

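Tongs are gripped symmetrically, with the grips parallel at 53 mm and 13 N. Lift.

Call:
arm_command(series=[[0, 0, -8, 0, 0, 0], [0, 0, -25, 0, 0, 0], [0, 0, -55, 0, 0, 0], [0, -10, -95, 0, 0, 0], [0, -20, -135, 0, 0, 0]])

```text
time: 7.98
position: [0.4669, 0.1388, 0.1401]
tool_rot: [[-0.285, 0.959, -0.001], [0.959, 0.285, -0.0], [-0.0, -0.001, -1.0]]
ft_force: [1.1, 0.4, -0.7]
grip_width: 0.0526
grasp_force: 10.5
```

```bash
python3 go.py .4286 -.162 .14 70
```

```text
t 7.97 p [0.4669 0.1388 0.1401] yaw 16.5 w 0.0526 gf 10.5 F [ 1.1  0.4 -0.7] q [-1.02  0.34  0.79  2.05 -0.31  0.87  0.23]
row [-2.774e+02 -1.224e+02  2.000e-01] [ -0.   -0.  -53.5]
```

Call:
arm_command(series=[[-28, -12, 0, 0, 0, -5], [-64, -28, 0, 0, 0, -12], [-105, -47, 0, 0, 0, -20], [-147, -65, 0, 0, 0, -28], [-188, -83, 0, 0, 0, -36]])

```text
time: 8.6
position: [0.441, -0.0661, 0.1392]
tool_rot: [[-0.797, 0.604, 0.0], [0.604, 0.797, 0.001], [0.0, 0.001, -1.0]]
ft_force: [-0.1, -0.5, -1.2]
grip_width: 0.0529
grasp_force: 10.5
```

```bash
python3 go.py .4286 -.162 .14 70
```

```text
t 8.6 p [ 0.441  -0.0661  0.1392] yaw 52.8 w 0.0529 gf 10.5 F [-0.1 -0.5 -1.2] q [-0.57  0.24  0.72  2.14 -0.22  0.83  1.2 ]
row [-48.1 -83.9  -0.9] [  0.    0.  -17.2]
```

Call:
arm_command(series=[[-20, -35, 0, 0, 0, -7], [-38, -66, 0, 0, 0, -13], [-48, -84, 0, 0, 0, -17], [-48, -84, 0, 0, 0, -17], [-48, -84, 0, 0, 0, -17]])

```text
time: 9.22
position: [0.4287, -0.1598, 0.1386]
tool_rot: [[-0.937, 0.35, -0.0], [0.35, 0.937, 0.001], [0.0, 0.001, -1.0]]
ft_force: [-0.2, -0.4, -2.0]
grip_width: 0.0528
grasp_force: 10.5
```

```bash
python3 go.py .4286 -.162 .09 70; python3 pk.py 6; python3 - <<'E'
from m import *
c=cam('wrist'); im=get_image('wrist')[:,:,::-1].copy(); cv2.imwrite('pics/w6.png',im)
P={}
for n in('top','scene'):
    i=cv2.imread(f'pics/{n}6.png'); roi=(240,150,380,250) if n=='top' else (200,180,390,320)
    P[n]=[(q.round(1),a,ray(cam(n),q,.147).round(4)) for q,a,s in blobs(i,(80,80,60),(100,255,255),roi,6)[0]]; print(n,P[n])
a=cv2.resize(cv2.imread('pics/top6.png')[150:290,230:400],(360,296));b=cv2.resize(cv2.imread('pics/scene6.png')[150:330,190:400],(360,308))
H=np.zeros((600,800,3),np.uint8);H[:296,:360]=a;H[:308,400:760]=b;H[310:580,:360]=cv2.resize(im,(360,270));cv2.imwrite('pics/z6.png',H)
E
```

```text
t 9.22 p [ 0.4287 -0.1598  0.1386] yaw 69.5 w 0.0528 gf 10.5 F [-0.2 -0.4 -2. ] q [-0.33  0.26  0.69  2.12 -0.23  0.83  1.71]
row [-0.7 -2.1 48.6] [ 0.  -0.  -0.5]
top green [352.7 208.1] 136 [ 0.5615 -0.2825] ang -108.5 r 0.0707
scene pink [289.9 263.1] 303 [ 0.5073 -0.1934] ang 163.9 r 0.0798
scene green [334.2 286.7] 361 [ 0.5592 -0.2844] ang -109.8 r 0.0732
scene yellow [361.1 250.2] 237 [ 0.6602 -0.2322] ang -12.4 r 0.078
top []
scene [(array([287.1, 225.3]), np.int32(130), array([ 0.5169, -0.1594,  0.147 ])), (array([291.5, 250.6]), np.int32(127), array([ 0.4945, -0.2198,  0.147 ]))]
```

View pics/z6.png

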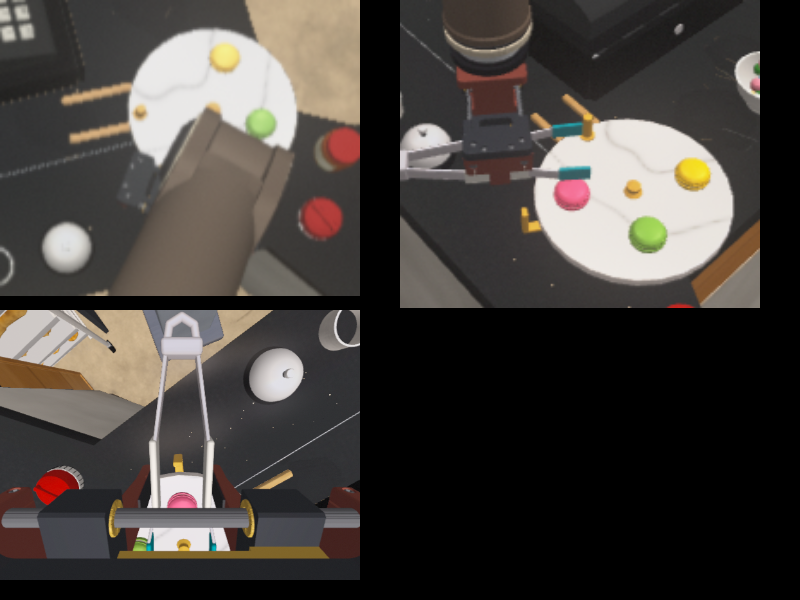

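Scene crop: the open jaws (about 60 mm) straddle the pink macaron's line, with the mouth at ≈ (0.507, −0.190) and pink at ≈ (0.508, −0.191). In the wrist view the macaron is centred between the grips. Descend.

Call:
arm_command(series=[[-1, -1, 35, 0, 0, -0.5], [-1, -1, 60, 0, 0, -0.5], [-1, -1, 73, 0, 0, -0.5], [-1, -1, 81, 0, 0, -0.5], [-1, -1, 81, 0, 0, -0.5]])

```text
time: 10.0
position: [0.4294, -0.1618, 0.0573]
tool_rot: [[-0.94, 0.341, -0.0], [0.341, 0.94, 0.0], [0.0, -0.0, -1.0]]
ft_force: [0.1, 0.2, -0.9]
grip_width: 0.0532
grasp_force: 10.5
```

```bash
python3 go.py .43 -.162 .058 70; python3 pk.py 7; python3 - <<'E'
from m import *
im=get_image('wrist')[:,:,::-1].copy(); cv2.imwrite('pics/w7.png',im)
i=cv2.imread('pics/scene7.png'); print([(q.round(1),a,ray(cam('scene'),q,.068).round(4)) for q,a,s in blobs(i,(80,80,60),(100,255,255),(200,180,390,320),6)[0]])
H=np.zeros((600,800,3),np.uint8);H[:,:400]=cv2.resize(i[215:305,250:310],(400,600));H[:300,400:]=cv2.resize(im,(400,300));cv2.imwrite('pics/z7.png',H)
E
```

```text
t 10.0 p [ 0.4294 -0.1618  0.0573] yaw 70.1 w 0.0532 gf 10.5 F [ 0.1  0.2 -0.9] q [-0.22  0.41  0.59  2.18 -0.38  0.65  1.86]
row [-0.6 -0.  -0.7] [-0.  -0.   0.1]
top green [352.8 207.9] 133 [ 0.562  -0.2827] ang -108.1 r 0.0707
scene pink [289.8 262.4] 312 [ 0.508  -0.1917] ang 162.6 r 0.0796
scene green [334.2 286.7] 361 [ 0.5592 -0.2844] ang -109.8 r 0.0732
scene yellow [361.1 250.1] 235 [ 0.6602 -0.2319] ang -12.1 r 0.0779
[(array([287.2, 250.3]), np.int32(89), array([ 0.5177, -0.1616,  0.068 ])), (array([291.5, 275.3]), np.int32(101), array([ 0.4955, -0.2227,  0.068 ]))]
```

View pics/z7.png

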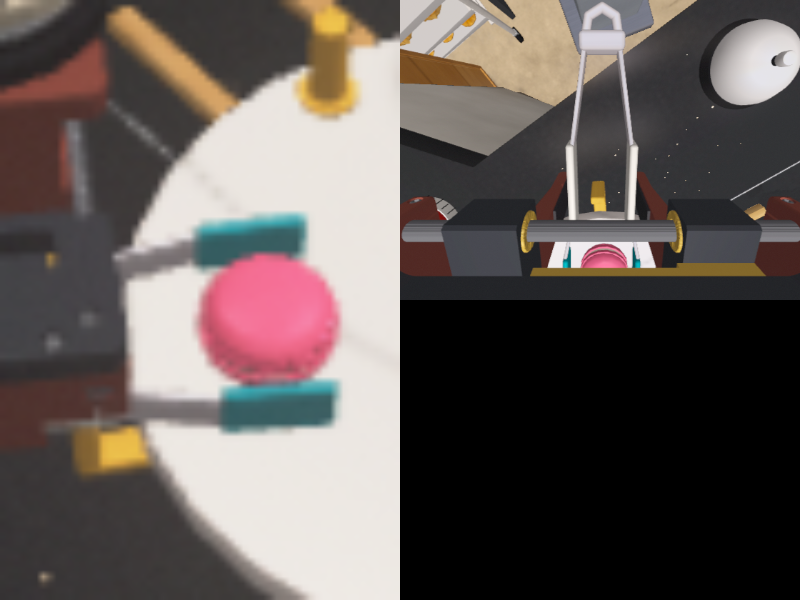

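Scene crop: the macaron sits centred between the two teal pads, touching neither. Close the tongs.

Call:
arm_command(series=[[0, 0, 0, 0, 0, 0], [0, 0, 0, 0, 0, 0], [0, 0, 0, 0, 0, 0], [0, 0, 0, 0, 0, 0], [0, 0, 0, 0, 0, 0]], hand=-0.2, grip_force=26)

```text
time: 10.78
position: [0.4296, -0.1619, 0.0574]
tool_rot: [[-0.94, 0.341, 0.0], [0.341, 0.94, -0.0], [-0.0, 0.0, -1.0]]
ft_force: [0.8, 0.1, 0.2]
grip_width: 0.0449
grasp_force: 26.0
```

Call:
arm_command(series=[[0, 0, 0, 0, 0, 0], [0, 0, 0, 0, 0, 0], [0, 0, -5, 0, 0, 0], [0, 0, -12, 0, 0, 0], [0, 0, -20, 0, 0, 0]])

```text
time: 11.4
position: [0.4292, -0.1618, 0.0779]
tool_rot: [[-0.94, 0.341, -0.0], [0.341, 0.94, 0.0], [0.0, 0.0, -1.0]]
ft_force: [-0.2, 0.2, -1.3]
grip_width: 0.0454
grasp_force: 26.0
```

```bash
python3 go.py .43 -.162 .165 70; python3 pk.py 8
```

```text
t 11.4 p [ 0.4292 -0.1618  0.0779] yaw 70.1 w 0.0454 gf 26.0 F [-0.2  0.2 -1.3] q [-0.25  0.38  0.62  2.17 -0.34  0.7   1.83]
row [ -0.8   0.1 -87.1] [ 0.  -0.   0.1]
top green [352.8 207.9] 133 [ 0.562  -0.2827] ang -108.1 r 0.0707
scene pink [290.  256.2] 273 [ 0.5161 -0.1776] ang 150.9 r 0.0777
scene green [334.2 286.7] 361 [ 0.5592 -0.2844] ang -109.8 r 0.0732
scene yellow [361.2 250.1] 230 [ 0.6605 -0.2319] ang -12.1 r 0.0783
```

Call:
arm_command(series=[[0, 0, -15, 0, 0, 0], [0, 0, -35, 0, 0, 0], [0, 0, -58, 0, 0, 0], [0, 0, -76, 0, 0, 0], [0, 0, -83, 0, 0, 0]])

```text
time: 12.12
position: [0.4298, -0.162, 0.1617]
tool_rot: [[-0.94, 0.341, 0.002], [0.341, 0.94, 0.0], [-0.002, 0.001, -1.0]]
ft_force: [0.9, -0.6, -1.4]
grip_width: 0.0451
grasp_force: 26.0
```

Call:
arm_command(series=[[0, 0, 0, 0, 0, 0], [0, 0, 0, 0, 0, 0], [0, 0, 0, 0, 0, 0], [0, 0, 0, 0, 0, 0]])

```text
time: 12.62
position: [0.4291, -0.1619, 0.16]
tool_rot: [[-0.94, 0.341, -0.001], [0.341, 0.94, -0.0], [0.001, -0.0, -1.0]]
ft_force: [0.5, -0.2, -1.0]
grip_width: 0.0453
grasp_force: 26.0
```

```bash
python3 go.py .43 -.162 .16 70; python3 pk.py 9; python3 -c "
from h import *
print(proj(cam('scene'),(.509,-.191,.165)))"
```

```text
t 12.62 p [ 0.4291 -0.1619  0.16  ] yaw 70.1 w 0.0453 gf 26.0 F [ 0.5 -0.2 -1. ] q [-0.35  0.23  0.71  2.09 -0.19  0.88  1.69]
row [-0.9  0.2 -0. ] [-0.  -0.   0.1]
top green [353.2 207.1] 111 [ 0.5646 -0.2842] ang -105.8 r 0.0714
scene pink [290.7 230.4] 300 [ 0.5514 -0.1145] ang 107.9 r 0.1061
scene green [334.2 286.7] 361 [ 0.5592 -0.2844] ang -109.8 r 0.0732
scene yellow [361.1 250.3] 238 [ 0.6601 -0.2322] ang -12.4 r 0.0779
[291.35150683 231.53102234]
```

View pics/scene9.png

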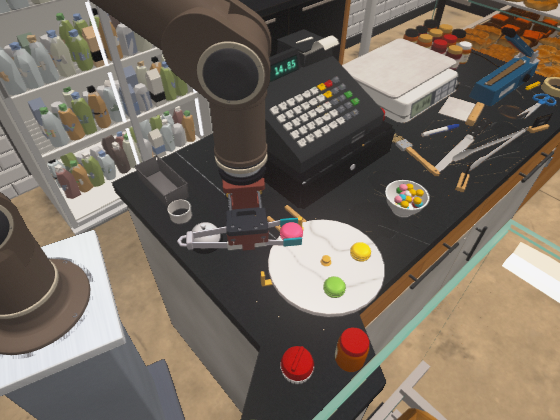

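The pink macaron is held in the teal jaws at (291,230), which matches a lift of about 10 cm. Green, yellow, bell, timer and jar are in place.

```bash
python3 -c "
from bench import hand_in
print(hand_in())"
```

```text
the job is handed in; nothing more can be done
None
```

I turned the stand to its stop, then lifted the pink macaron about 10 cm above the plate and handed the job in with it still held in the tongs; the other macarons, bell, timer and jar were left in place.

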